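# Close, latch and switch on the test kiln

### The job

The little test kiln is loaded and ready to fire. Without gripping anything, use the fingertips to tip its open lid over from behind and push it gently down until it is fully shut, then flip the steel hasp over the edge of the lid and push it flat against the kiln over its staple, and last push the toggle switch on its control box fully over to the other side, which is on. Leave the tiles inside and all the pots, jars and other things round the kiln alone.

Things in the scene. Friction and masses are not known exactly. Their poses are not given: they have to be found in the camera images.
- kiln: The top-loading test kiln, fixed: square steel jacket 170 x 170 mm, firebrick lining, rim 135 mm above the table. Origin on the table under the jacket's middle, z up. Own -x: the side with the grey control box (74 mm deep, 130 wide, top 120 mm high), roughly towards the robot. Own +y (left): the lid's hinge. Own -y (right): the staple for the hasp.
- kiln_lid (a joint): Opening of the lid, rad: 0 fully shut, 1.57 upright, stop at 1.95; starts at 1.45 to 1.85, leaning to the left. Square lid 174 x 174 x 30 mm, steel cover outside, soft brick inside (not to be touched), 0.6 kg. Stiff hinge: it stays where it is left; about 5 N at the free edge moves it over from upright, 1 to 4 N presses it down the last part.
- lid_hinge (a point): Middle of the lid's hinge axis, which is parallel to the kiln's own x: at y = +93 mm in the kiln's frame, 135 mm above the table.
- staple (a point): Middle of the wire staple that goes through the hasp's slot: on the kiln's right side (x 0, y -106 mm in its frame), 124 mm above the table, on a steel block; it reaches 118 mm from the kiln's middle.
- lid_edge (a point): Middle of the free edge of the lid, on its outer (upper) face, 180 mm from the hinge axis along the lid and 30 mm from it across the lid's thickness.
- hasp (a joint): Angle of the hasp about its pin (parallel to the kiln's x) at the middle of the lid's free edge, rad: 0 flat against the kiln's right side with the staple in its slot (lid shut), 1.57 straight out from the lid's edge, 3.14 standing at right angles up from the lid's outer face. Starts at 2.0 to 2.9. Stiff: stays where it is left, under 1 N at its end moves it.
- hasp_pin (a point): Middle of the hasp's pin. With the lid shut it is at y = -91.5 mm in the kiln's frame, 165 mm above the table.
- hasp_end (a point): Middle of the free end of the hasp, 60 mm from the pin. The hasp is a dark steel strap 30 mm wide, 3 mm thick and 66 mm long; beyond 18 mm from the pin it is cranked 9 mm outwards (away from the kiln when down) and has a 16 mm wide slot; it ends in a small lip.
- toggle (a joint): Angle of the toggle switch's lever, rad: 0 = off (start), leaning 0.45 rad to the kiln's own -y (right); 0.90 = on, leaning as far to its +y (left). It swings about a pivot parallel to the kiln's own x, on the top of the control box 124 mm from the kiln's middle towards -x (y 0), 124 mm above the table. Under 1 N at its tip moves it; it stays where it is left.
- toggle_tip (a point): Tip of the toggle's lever (a steel bat handle 10 mm thick at the top), 32 mm from its pivot, so about 153 mm above the table when off or on.
- ware_1: Glaze test tile, 50 x 50 x 9 mm, lying inside the kiln; origin under its middle.
- ware_2: Second glaze test tile inside the kiln, the same size.
- pot_teal: Bystander: lidded paint pot, 62 mm across, 64 high; origin under its middle.
- pot_red: Bystander: lidded paint pot, 62 mm across, 68 high; origin under its middle.
- jar_amber: Bystander: small glass jar, 43 mm across, 39 high; origin under its middle.
- jar_blue: Bystander: small glaze jar with a blue lid, 43 mm across, 45 high, in front of the kiln; origin under its middle.
- jar_yellow: Bystander: small glaze jar with a white lid, 43 mm across, 49 high, behind the kiln; origin under its middle.
- eraser: Bystander: eraser in a sleeve, 22 x 52 x 12 mm; origin under its middle.

How it is judged:
On the way, in this order (a step that is already met when the one before it is completed fails the run):
1. the lid is fully shut (within 0.03 rad), with the hasp not yet over the staple (value of joint kiln_lid below 0.03 rad and value of joint hasp above 0.5 rad), for 0.2 s.
2. the hasp lies against the kiln over its staple (within 0.2 rad), the lid still shut (value of joint kiln_lid below 0.03 rad and value of joint hasp below 0.2 rad), for 0.2 s.
3. the toggle switch is fully on (over 0.75 rad), lid and hasp still closed (all of step 2 and value of joint toggle above 0.75 rad), for 0.2 s.
At the end, for the whole second after the job is handed in: The lid is shut within 0.03 rad, the hasp lies over its staple within 0.2 rad of flat, the toggle is on (over 0.75 of its 0.90 rad), and lid and hasp are at rest (all of step 3 and velocity of joint kiln_lid below 0.05 rad/s and velocity of joint hasp below 0.1 rad/s); the robot touches nothing.
It fails at once if the lid is slammed (closes faster than 2.5 rad/s) (velocity of joint kiln_lid below -2.5 rad/s).
It fails at once if the lid or the hasp is gripped or forced: fingers on the lid's brick inner side, or over 40 N on the hasp (contact force between the fingers and kiln_lid_c0 above 1 N or contact force between the fingers and hasp above 40 N).
It fails at once if the switch is turned on before the hasp is over its staple (value of joint toggle above 0.75 rad and value of joint hasp above 0.5 rad).
It fails at once if a tile in the kiln is moved by more than 10 mm (distance of any of ware_1, ware_2 from where it was at the start of the episode above 0.01 m).
It fails at once if a bystander is moved by more than 20 mm, lifted or knocked over (distance of any of pot_teal, pot_red, jar_amber, jar_blue, jar_yellow, eraser from where it was at the start of the episode above 0.02 m or angle between any of pot_teal, pot_red, jar_amber, jar_blue, jar_yellow, eraser's own z axis and vertical above 0.5 rad).
It also fails if it takes over 61 s, if anything falls off the work surface, if the arm or the gripper's body presses on something with over 40 N, if the wrist force passes 120 N, or if a joint passes its speed limit or range.

### The arm

A 6-joint arm with a two-finger parallel gripper is mounted at the origin on a cart in front of the work surface, level with it; the furniture and walls round the work are solid. World frame = base frame: x ahead of the robot, y to its left, z up, the work surface at z = 0. Lengths are in m, angles in rad, forces in N, time in s.
With the tool pointing down it reaches from about 0.375 to 0.975 m from the base axis. Payload 3.8 kg.
Tool frame: the origin (TCP) lies midway between the tips of the shut fingers; the grasp point (between the pads) lies 19 mm behind it; z points along the fingers, y is the line along which they close (so a half turn about z gives the same grasp; the last joint's range is limited). The gripper opens to 88 mm and grips with 3 to 60 N. Pads are 18 mm wide; open, the fingers measure 123 mm over their backs; the gripper's body (75 mm by 187 mm) begins 45 mm behind the grasp point.
Start: joints at [-1.213, 0.264, 1.604, -0, 1.274, -0.037], TCP at [0.26, -0.623, 0.239] pointing down, gripper open.
Joint ranges: [-2.63, 2.63], [-0.94, 2.18], [0.31, 2.57], [-1.31, 4.45], [0, 2.66], [-2.55, 2.55]. Speed limits (rad/s): [2.57, 2.57, 3.14, 3.14, 3.14, 3.14].

### API

Orientations are given as a rotation vector (axis times angle).
In Python, from cell import manip, inverse_kinematics, cams, order gives the robot as it stands. Calls block until the motion is done:
- manip.move_pose(position, orientation): joint-space move of the TCP to a pose.
- manip.move_linear(position, rate=0.15, rot=None): straight line of the TCP; rot=None keeps the orientation; rate is the mean speed in m/s.
- manip.set_joints(angles): joint-space move.
- manip.set_gripper(opening, force=None): finger opening in m; force is the grip in N (None keeps the last); returns when the fingers have stopped.
- manip.dwell(seconds).
- inverse_kinematics(position, orientation): joint angles nearest the present ones, or None.
- manip.state(): the state.
- cams.capture(name): name is "scene" or "side" or "wrist"; returns a dict with "image" (420x560x3 uint8, blue, green, red), "z_map" (420x560 float32, m along the optical axis (not along the pixel's ray), 0 where there is no reading), "intrinsics" (3x3 intrinsics, pixels), "position" and "orientation" of the camera in the world; the wrist camera has in their place "T_tool_cam" (4x4, takes a point from camera to tool coordinates, whose origin is the TCP and whose axes are the flange's). Camera axes: x right, y down, z forward; pixel columns grow to the right and rows downward; lengths in m; the calibration is good to about 2 mm. A picture is of the moment at which its call begins: read the wrist's pose just before it.
A pose or a line that the arm cannot do raises manip.IKError and nothing moves.
- order.close_job(): hands the job in; it is judged then, once.
The state is a dict: "clock": time; "joint_pos": joint angles; "joint_velocities": joint speeds; "tau": joint torques, N m; "tool_pos": TCP position; "tcp_rot": TCP orientation; "contact_force": force on the tool from outside, world axes, zero at the start; "moment": the same for the moment, N m; "gripper_width": finger opening in m; "grasp_force": force on a finger pad.
Only numpy, scipy, OpenCV 4.12 (cv2) and the standard library are available. Lean on these libraries where they do the work, as an engineer would, in place of code of your own. Each camera call takes 0.05 s, during which the arm holds its last target. There are 200 camera calls.

## Working session

There is one attempt and no reset: what is moved stays moved. The work goes in short steps, each a Python script; the robot and the scene stay as the last script left them, time stands still between calls to the robot, and variables do not carry over. Pictures are saved under pics/ and viewed, at most 10 in all, crops included, and the job is handed in when it is done.

```bash
ls; mkdir -p pics; cat > h.py <<'E'
import numpy as np, cv2
from scipy.spatial.transform import Rotation as R
from cell import manip, inverse_kinematics, cams, order
def cam(name):
    st=manip.state(); c=cams.capture(name)
    if name=="wrist":
        T=np.eye(4); T[:3,:3]=R.from_rotvec(st["tcp_rot"]).as_matrix(); T[:3,3]=st["tool_pos"]; T=T@c["T_tool_cam"]
    else:
        T=np.eye(4); o=np.array(c["orientation"]); T[:3,:3]=o if o.shape==(3,3) else R.from_rotvec(o).as_matrix(); T[:3,3]=c["position"]
    z=c["z_map"]; K=c["intrinsics"]; v,u=np.indices(z.shape)
    P=np.stack([(u-K[0,2])/K[0,0]*z,(v-K[1,2])/K[1,1]*z,z],-1)@T[:3,:3].T+T[:3,3]; P[z==0]=np.nan
    return c["image"],P,T,K
E
python3 - <<'E'
from h import *
for n in("scene","side"):
    im,P,T,K=cam(n); cv2.imwrite(f"pics/{n}0.png",cv2.resize(im,(800,600))); np.save(f"{n}0.npy",P); print(n,T.round(3).tolist(),K[0,0])
    c=cams.capture(n)["orientation"]; print(np.shape(c))
print(manip.state())
E
```

```text
pics
scene [[0.514, 0.702, -0.493, 0.993], [0.858, -0.416, 0.302, -0.331], [0.007, -0.578, -0.816, 0.889], [0.0, 0.0, 0.0, 1.0]] 387.28709946839285
(3,)
side [[0.844, 0.457, -0.279, 0.924], [0.536, -0.71, 0.457, -0.686], [0.011, -0.536, -0.844, 1.327], [0.0, 0.0, 0.0, 1.0]] 534.0281390471821
(3,)
{'clock': 0.2, 'joint_pos': array([-1.21286553e+00,  2.64469660e-01,  1.60481793e+00,  1.03316245e-05,
        1.27369616e+00, -3.69216292e-02]), 'joint_velocities': array([-0.00165509, -0.00244597, -0.00303818, -0.0009054 ,  0.0002205 ,
       -0.00190409]), 'tau': array([ 3.41267305e-04, -5.02168465e+01, -3.56979060e+01,  7.27584958e-02,
        2.58173235e-02, -1.21256508e-04]), 'tool_pos': array([ 0.25949202, -0.62266639,  0.23787939]), 'tcp_rot': array([-3.07921899e+00, -6.15937111e-01,  3.33758226e-04]), 'contact_force': array([0.37435967, 0.37012764, 0.12011058]), 'moment': array([0.02359978, 0.01651813, 0.05109354]), 'grasp_force': 0.0, 'gripper_width': 0.0883455577684193}
```

View pics/scene0.png

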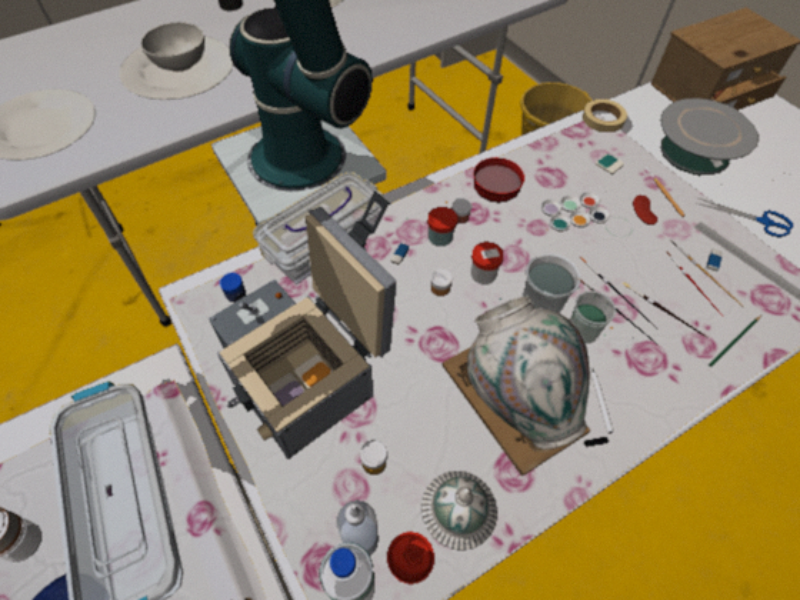

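View pics/side0.png

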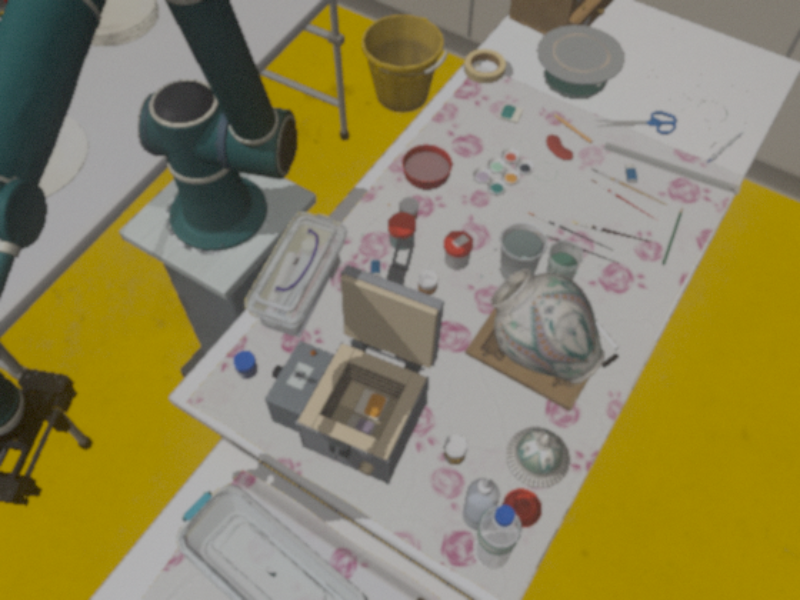

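Scene: the kiln's rim spans about (222,352)–(370,375), the lid is upright at (350,280) with the hasp at its top (373,210), the control box is at (250,315) and the blue jar at (232,287). The side view shows the same layout, with the rim at (365,400), the hasp at (400,262) and the arm clear of the kiln.

```bash
python3 - <<'E'
from h import *
for n,boxs in(("scene",(210,290,380,450)),("side",(260,340,430,480))):
    P=np.load(f"{n}0.npy"); s=0.7
    x0,y0,x1,y1=[int(a*s) for a in boxs]
    Q=P[y0:y1,x0:x1].reshape(-1,3); Q=Q[~np.isnan(Q[:,0])]
    rim=Q[(abs(Q[:,2]-.135)<.006)].astype(np.float32)
    box=Q[(abs(Q[:,2]-.120)<.004)].astype(np.float32)
    print(n,len(rim),rim[:,:2].min(0),rim[:,:2].max(0),cv2.minAreaRect(rim[:,:2]), len(box),cv2.minAreaRect(box[:,:2]))
    h,e=np.histogram(Q[:,2],np.arange(0.1,.15,.003)); print(h.tolist())
    # lid: whole region above .16
    A=P[int(180*s):int(370*s),int(290*s):int(460*s)].reshape(-1,3); A=A[(A[:,2]>.15)&(A[:,2]<.42)&(A[:,0]>.2)]
    print(len(A),A.min(0),A.max(0)); np.save(n+"_lid.npy",A)
    for px in ([(373,195),(368,228),(385,200),(360,225)] if n=="scene" else [(403,250),(398,270),(395,278)]):
        print(px,P[int(px[1]*s),int(px[0]*s)].round(3))
    im,_,_,_=cam(n)
    c=im[int(170*s):int(460*s),int(200*s):int(460*s)]
    cv2.imwrite(f"pics/{n}c.png",cv2.resize(c,None,fx=2.9,fy=2.9,interpolation=cv2.INTER_CUBIC))
E
```

```text
Traceback (most recent call last):
cv2.error: OpenCV(4.12.0) /io/opencv/modules/imgproc/src/convhull.cpp:143: error: (-215:Assertion failed) total >= 0 && (depth == CV_32F || depth == CV_32S) in function 'convexHull'
```

```bash
cat > a.py <<'E'
from h import *
for n,boxs in(("scene",(210,290,380,450)),("side",(260,340,430,480))):
    P=np.load(f"{n}0.npy"); s=0.7
    x0,y0,x1,y1=[int(a*s) for a in boxs]
    Q=P[y0:y1,x0:x1].reshape(-1,3); Q=Q[~np.isnan(Q[:,0])]
    mar=lambda q: cv2.minAreaRect(np.ascontiguousarray(q[:,:2]*1000,dtype=np.float32).reshape(-1,1,2))
    rim=Q[(abs(Q[:,2]-.135)<.006)]
    box=Q[(abs(Q[:,2]-.120)<.004)]
    print(n,len(rim),mar(rim),len(box),mar(box))
    h,e=np.histogram(Q[:,2],np.arange(0.1,.15,.003)); print(h.tolist())
    A=P[int(180*s):int(370*s),int(290*s):int(460*s)].reshape(-1,3); A=A[(A[:,2]>.15)&(A[:,2]<.42)&(A[:,0]>.2)]
    print(len(A),A.min(0),A.max(0)); np.save(n+"_lid.npy",A)
    for px in ([(373,195),(368,228),(385,200),(360,225)] if n=="scene" else [(403,250),(398,270),(395,278)]):
        print(px,P[int(px[1]*s),int(px[0]*s)].round(3))
    im,_,_,_=cam(n)
    c=im[int(170*s):int(460*s),int(200*s):int(460*s)]
    cv2.imwrite(f"pics/{n}c.png",cv2.resize(c,None,fx=2.9,fy=2.9,interpolation=cv2.INTER_CUBIC))
E
python3 a.py
```

```text
scene 3476 ((547.7557373046875, -261.66168212890625), (215.27093505859375, 213.36068725585938), 8.414950370788574) 1404 ((532.075439453125, -267.91461181640625), (248.0613555908203, 201.13809204101562), 8.66635799407959)
[87, 66, 147, 133, 93, 121, 705, 605, 197, 158, 331, 1928, 1084, 88, 16, 16]
4164 [ 0.46282436 -0.16925265  0.15002596] [ 0.63802818 -0.07050494  0.37033036]
(373, 195) [ 0.527 -0.081  0.366]
(368, 228) [ 0.546 -0.101  0.332]
(385, 200) [ 0.546 -0.074  0.368]
(360, 225) [ 0.539 -0.11   0.335]
side 2800 ((546.43798828125, -260.3516845703125), (214.9047088623047, 216.3260498046875), 8.908589363098145) 1232 ((535.33251953125, -275.27752685546875), (255.49542236328125, 187.93692016601562), 12.394814491271973)
[63, 66, 113, 113, 99, 172, 518, 576, 287, 157, 397, 974, 1092, 349, 62, 17]
3753 [ 0.46150803 -0.17001861  0.15008019] [ 0.63733079 -0.06901716  0.37280767]
(403, 250) [ 0.402  0.137 -0.002]
(398, 270) [ 0.547 -0.108  0.332]
(395, 278) [ 0.547 -0.116  0.322]
```

View pics/scenec.png

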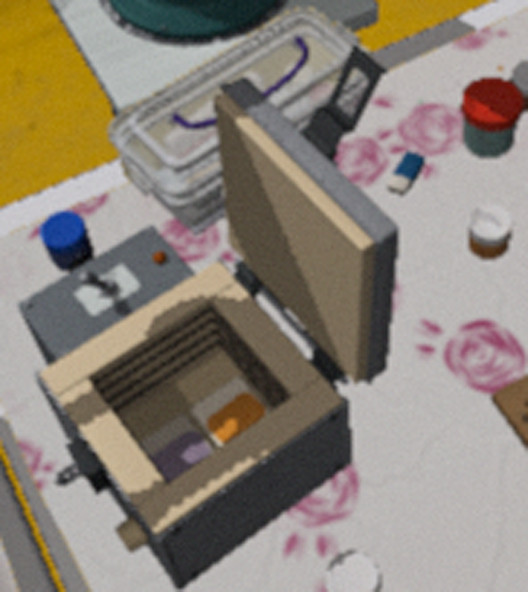

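```bash
cat > b.py <<'E'
from h import *
from scipy.optimize import minimize
Ps=[np.load(f"{n}0.npy").reshape(-1,3) for n in("scene","side")]
Q=np.vstack(Ps); Q=Q[~np.isnan(Q[:,0])]
near=Q[(abs(Q[:,0]-.53)<.2)&(abs(Q[:,1]+.26)<.2)]
def fr(p,c,a): 
    d=p[:,:2]-c; return np.c_[d[:,0]*np.cos(a)+d[:,1]*np.sin(a),-d[:,0]*np.sin(a)+d[:,1]*np.cos(a),p[:,2]]
def score(v):
    L=fr(near,v[:2],v[2]); x,y,z=L.T; s=.0025
    g=lambda e:np.exp(-.5*(e/s)**2)
    w=(z>.015)&(z<.12)
    return -(g(x-.085)*w*(abs(y)<.085)).sum()-(g(y+.085)*w*(abs(x)<.085)).sum()-3*(g(y+.065)*w*(x<-.085)*(x>-.159)).sum()-3*(g(x+.159)*w*(abs(y)<.065)).sum()-.3*((abs(z-.135)<.005)&(abs(x)<.085)&(abs(y)<.085)).sum()
best=min(((score((cx,cy,a)),cx,cy,a) for cx in np.arange(.53,.58,.004) for cy in np.arange(-.29,-.23,.004) for a in np.radians(np.arange(-14,15,1.))))
r=minimize(score,best[1:],method="Nelder-Mead",options=dict(initial_simplex=np.array(best[1:])+np.array([[0,0,0],[.003,0,0],[0,.003,0],[0,0,.02]])))
print(best,r.x,np.degrees(r.x[2]),r.fun); np.save("kiln.npy",r.x)
L=fr(Q,r.x[:2],r.x[2])
lid=L[(L[:,2]>.17)&(abs(L[:,0])<.1)&(L[:,1]>0.0)&(L[:,1]<.2)]
# brick inner plane
m=lid[(abs(lid[:,0])<.085)&(lid[:,2]<.30)]
k=np.polyfit(m[:,2],m[:,1],1); 
for _ in range(5):
    e=abs(m[:,1]-np.polyval(k,m[:,2]));k=np.polyfit(m[e<.006][:,2],m[e<.006][:,1],1)
print("inner y at z",np.polyval(k,[.135,.3]),"open angle",np.pi/2+np.arctan(k[0]), lid.min(0),lid.max(0))
h=lid[(abs(lid[:,0])<.02)&(lid[:,2]>.30)]
for z in np.arange(.3,.39,.006):
    q=h[abs(h[:,2]-z)<.003]
    if len(q): print(round(z,3),len(q),np.percentile(q[:,1],[2,50,98]).round(3),np.percentile(q[:,0],[2,98]).round(3))
t=L[(L[:,2]>.128)&(L[:,2]<.17)&(abs(L[:,0]+.124)<.03)&(abs(L[:,1])<.04)]; print("toggle",t.mean(0),t[t[:,2]>.143].mean(0),len(t))
# objects 
w=L[(L[:,2]>.015)&(L[:,2]<.11)&(abs(L[:,0])<.35)&(abs(L[:,1])<.35)&~((abs(L[:,1])<.11)&(L[:,0]>-.17)&(L[:,0]<.1))]
H=np.zeros((70,70),np.uint8)
for x,y,z in w: H[int((x+.35)/.01),int((y+.35)/.01)]=1
n,lab,st,cen=cv2.connectedComponentsWithStats(H)
for i in range(1,n):
    q=w[lab[((w[:,0]+.35)/.01).astype(int),((w[:,1]+.35)/.01).astype(int)]==i]
    if len(q)>20: print(len(q),q.min(0).round(3),q.max(0).round(3))
E
python3 b.py
```

```text
(np.float64(-5025.35086473587), np.float64(0.5660000000000001), np.float64(-0.24999999999999994), np.float64(0.13962634015954636)) [ 0.56652401 -0.2494872   0.14727197] 8.438062278832762 -5113.223309866221
inner y at z [0.09321201 0.10314129] open angle 1.6309013262691563 [-0.0887434   0.09208803  0.17000487] [0.08801601 0.18093468 0.37280767]
0.3 21 [0.1   0.103 0.106] [-0.019  0.018]
0.306 58 [0.101 0.103 0.114] [-0.017  0.02 ]
0.312 329 [0.103 0.114 0.133] [-0.019  0.019]
0.318 169 [0.105 0.121 0.135] [-0.018  0.019]
0.324 102 [0.13  0.135 0.14 ] [-0.014  0.014]
0.33 128 [0.136 0.141 0.154] [-0.014  0.015]
0.336 137 [0.14  0.148 0.158] [-0.015  0.015]
0.342 40 [0.15  0.158 0.163] [-0.015  0.015]
0.348 47 [0.157 0.162 0.166] [-0.015  0.015]
0.354 36 [0.162 0.166 0.17 ] [-0.016  0.015]
0.36 58 [0.165 0.17  0.174] [-0.016  0.015]
0.366 98 [0.169 0.174 0.181] [-0.014  0.014]
0.372 31 [0.172 0.175 0.178] [-0.015  0.014]
toggle [-0.12194874 -0.00749013  0.14180765] [-0.12202051 -0.01259854  0.15234924] 85
5188 [-0.32   0.088  0.015] [-0.186  0.35   0.11 ]
495 [-0.286 -0.006  0.016] [-0.24   0.038  0.052]
14723 [-0.187 -0.35   0.015] [ 0.162 -0.188  0.102]
50 [-0.18  -0.013  0.094] [-0.171  0.011  0.11 ]
28 [-0.15   0.313  0.015] [-0.121  0.349  0.02 ]
390 [-0.042  0.313  0.015] [0.001 0.349 0.048]
3107 [0.108 0.188 0.015] [0.35  0.338 0.11 ]
639 [ 0.147 -0.001  0.015] [0.191 0.042 0.056]
174 [ 0.22  -0.095  0.015] [ 0.257 -0.073  0.11 ]
305 [ 0.259 -0.146  0.016] [ 0.323 -0.081  0.11 ]
3714 [ 0.251 -0.078  0.015] [0.35  0.132 0.11 ]
```

Kiln pose is fixed at (0.567, -0.249), yaw 0.147. The lid is open about 1.63 rad and the hasp is at about 2.0. Next I move behind the lid, beside the hasp, with the fingers shut.

```bash
cat >> h.py <<'E'
kx,ky,ka=np.load("kiln.npy"); Rk=R.from_euler("z",ka)
def W(p): return Rk.apply(p)+[kx,ky,0]
def rot(yaw): return (Rk*R.from_euler("z",yaw)*R.from_euler("x",np.pi)).as_rotvec()   # tool down, tool x at yaw from kiln x
def F(): return Rk.inv().apply(manip.state()["contact_force"])
def lin(p,rate=.15,**k): manip.move_linear(W(p),rate=rate,**k)
def here(): return Rk.inv().apply(manip.state()["tool_pos"]-[kx,ky,0])
E
python3 - <<'E'
from h import *
for y in (0,np.pi):
    q=inverse_kinematics(W([-.06,.22,.46]),rot(y)); print(y,q)
for p in ([-.06,.2,.285],[-.06,-.04,.165]): print(inverse_kinematics(W(p),rot(0)) is not None)
for y in (np.pi/2,-np.pi/2):print(y,inverse_kinematics(W([0,-.12,.12]),rot(y)),inverse_kinematics(W([-.124,-.05,.14]),rot(y)))
p=manip.state()["tool_pos"]
manip.move_linear([p[0],p[1],.46],rate=.3)
manip.set_gripper(0.0)
manip.move_pose(W([-.06,.24,.46]),rot(0))
lin([-.06,.24,.285],rate=.2)
print(here(),F(),manip.state()["clock"],manip.state()["joint_pos"],manip.state()["gripper_width"])
im,_,_,_=cam("scene"); cv2.imwrite("pics/s1.png",cv2.resize(im[40:340,100:400],(600,600)))
E
```

```text
0 [-1.37704438e-01 -1.73718194e-01  1.66393349e+00 -4.44089210e-16
  1.65137736e+00  1.28581992e+00]
3.141592653589793 [-0.13770444 -0.17371819  1.66393349  0.          1.65137736 -1.85577273]
True
True
1.5707963267948966 [-0.59848212  0.38144532  1.67739514  0.          1.08275219 -0.74575409] [-0.65782029  0.11528966  1.97057871  0.          1.05572428 -0.80509226]
-1.5707963267948966 [-5.98482123e-01  3.81445318e-01  1.67739514e+00 -4.44089210e-16
  1.08275219e+00  2.39583856e+00] [-6.57820291e-01  1.15289659e-01  1.97057871e+00 -4.44089210e-16
  1.05572428e+00  2.33650039e+00]
[-0.05919478  0.23969755  0.28634612] [-0.32625606 -0.60827445 -0.351462  ] 5.7917 [-9.71928390e-02 -1.54842025e-01  1.95674759e+00  2.71062786e-05
  1.33749164e+00  1.32650406e+00] 0.0008207449532961714
```

View pics/s1.png

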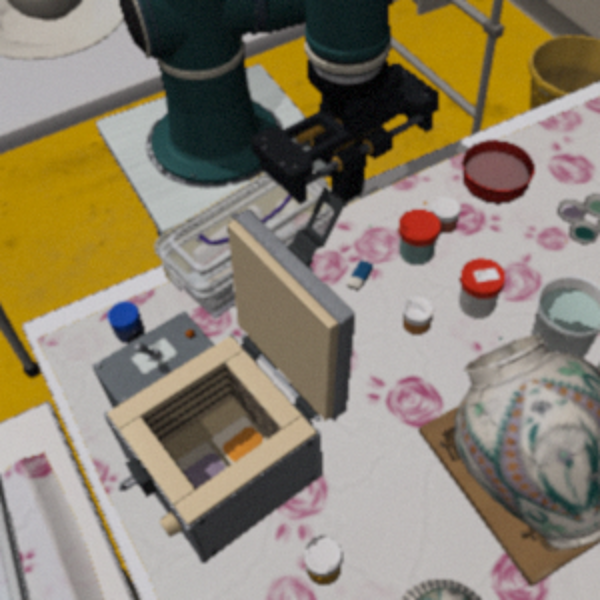

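The gripper stands behind the lid at about (345,170). Its long side runs along the kiln's y, so it clears the hasp at (325,225). I'll push the lid over along its arc, checking force as it goes.

```bash
cat > lid.py <<'E'
from h import *
F0=F()
def tcp(th,r=.15,lead=0): 
    d=np.array([-np.cos(th),np.sin(th)]); n=np.array([np.sin(th),np.cos(th)])
    c=np.array([.093,.135])+r*d+(.03-lead)*n
    return [-.06,c[0]+.0175,c[1]]
lin(tcp(1.63,lead=-.015),rate=.12)
for th in list(np.arange(1.6,.1,-.1)):
    lin(tcp(th),rate=.09); f=F()-F0
    print(round(th,2),f.round(1),(here()-tcp(th)).round(4)[1:],round(manip.state()["clock"],2))
    if np.linalg.norm(f)>25: print("stop"); break
E
python3 lid.py
```

```text
1.6 [-0.   0.4  0.5] [-0.0003  0.0001] 6.99
1.5 [ 0.8 -0.9 -0.2] [-0.0002 -0.0001] 7.31
1.4 [ 0.5  1.  -0.3] [-0.0002  0.0001] 7.62
1.3 [0.5 0.4 0.5] [-0.0004  0.0002] 7.94
1.2 [-0.4 -0.   1.2] [-0.0003 -0.0002] 8.26
1.1 [ 0.2 -0.6 -0.2] [-0.0003 -0.0004] 8.57
1.0 [ 0.1 -0.6  0.3] [-0.0003 -0.0004] 8.89
0.9 [ 0.6 -0.7 -0.2] [-0.0002 -0.0004] 9.21
0.8 [ 0.6 -1.6  0.1] [-0.0003 -0.0005] 9.53
0.7 [ 0.1  0.2 -0.5] [-0.0002 -0.0005] 9.84
0.6 [ 0.  -0.2  0.7] [-0.0002 -0.0006] 10.16
0.5 [-0.5  0.8 -1. ] [-0.0002 -0.0009] 10.47
0.4 [ 0.  -0.1  0.1] [-0.0002 -0.001 ] 10.79
0.3 [1.1 0.  0.5] [-0.0001 -0.001 ] 11.11
0.2 [ 1.1 -0.4  0.3] [ 0.0001 -0.0011] 11.43
```

```bash
python3 - <<'E'
from h import *
im,P,_,_=cam("scene"); cv2.imwrite("pics/s2.png",cv2.resize(im[40:340,100:400],(600,600)))
E
```

```text
(no output)
```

View pics/s2.png

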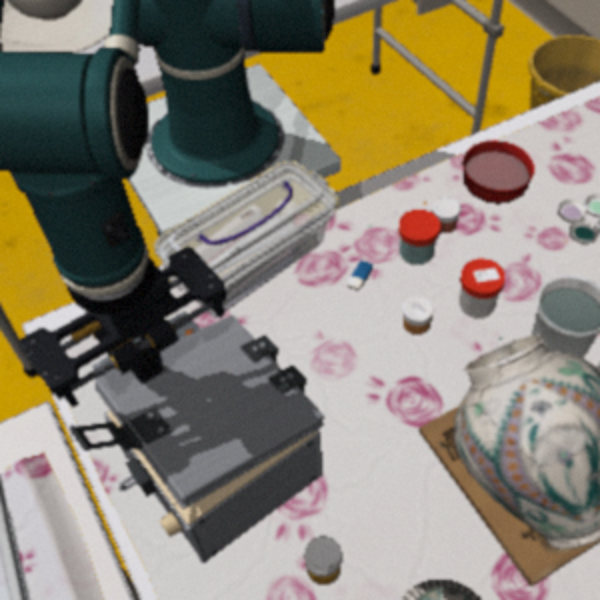

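The lid followed the fingers and is nearly shut. A small gap still shows at (190,500), and the hasp sticks out at (95,435). I'll press it down the last part.

```bash
cat > press.py <<'E'
from h import *
F0=F(); p=here(); 
for z in [.186,.18,.175,.171,.169,.167,.166,.165,.164,.163,.162,.161,.160,.159,.158]:
    y=-.057+.0175+.0 if z<.18 else p[1]
    lin([-.06,y,z],rate=.05); f=F()-F0; print(z,f.round(1),here()[2].round(4))
    if f[2]>10: break
manip.dwell(.3); print((F()-F0).round(1))
lin([-.06,-.04,.215],rate=.15)
im,P,_,_=cam("side"); L=Rk.inv().apply(P.reshape(-1,3)-[kx,ky,0]); 
m=(abs(L[:,0])<.08)&(abs(L[:,1])<.08)&(L[:,2]>.14)&(L[:,2]<.19); A=np.c_[L[m][:,:2],np.ones(m.sum())]
k=np.linalg.lstsq(A,L[m][:,2],rcond=None)[0]; e=abs(A@k-L[m][:,2])<.005; k=np.linalg.lstsq(A[e],L[m][e,2],rcond=None)[0]; print("lid plane",k,m.sum())
h=L[(abs(L[:,0])<.018)&(L[:,1]<-.1)&(L[:,1]>-.175)&(L[:,2]>.13)&(L[:,2]<.25)]
for y in np.arange(-.17,-.09,.008):
    q=h[abs(h[:,1]-y)<.004]
    if len(q): print(round(y,3),len(q),np.percentile(q[:,2],[5,50,95]).round(3),np.percentile(q[:,0],[2,98]).round(3))
print(manip.state()["clock"])
E
python3 press.py
```

```text
0.186 [0.5 0.5 0. ] 0.1856
0.18 [-1.3 -0.7 -0.2] 0.1795
0.175 [ 0.1 -0.4 -0.9] 0.1745
0.171 [ 0.2 -0.   0. ] 0.1707
0.169 [ 0.8 -0.8  0.4] 0.1689
0.167 [-0.2 -1.3  0.9] 0.167
0.166 [ 0.1 -0.8  0.8] 0.1661
0.165 [-0.8 -2.3  4.3] 0.1654
0.164 [-2.3 -0.4  8.6] 0.1654
0.163 [-5.1  0.8 11.4] 0.1654
[-4.3  1.7 12.1]
lid plane [-0.00183863  0.00142478  0.16642883] 3729
-0.146 25 [0.203 0.208 0.211] [-0.014  0.015]
-0.138 34 [0.201 0.205 0.209] [-0.013  0.014]
-0.13 18 [0.198 0.201 0.203] [-0.013  0.015]
-0.122 18 [0.191 0.195 0.197] [-0.015  0.014]
-0.114 25 [0.134 0.19  0.193] [-0.013  0.014]
-0.106 46 [0.145 0.185 0.189] [-0.014  0.015]
-0.098 4 [0.137 0.179 0.183] [-0.01   0.013]
15.0167
```

The lid is shut: the plane is flat to about 0.001 and it met a hard stop. The hasp is at about 2.1 rad and centred at x≈0. Now I swing it down with the fingers straddling the slot and staple.

```bash
cat > hasp.py <<'E'
from h import *
lin([-.06,-.04,.30],rate=.25)
manip.set_gripper(.018)
manip.move_pose(W([0,-.11,.30]),rot(np.pi/2)); print(manip.state()["gripper_width"])
manip.dwell(.2); F0=F()
def tcp(ph,r=.045,lead=0):
    o=np.array([-np.cos(ph),np.sin(ph)]); u=np.array([-np.sin(ph),-np.cos(ph)])
    c=np.array([-.0915,.165])+r*u+(.0105-lead)*o
    return [0,c[0]-.0095*np.clip(3*np.cos(ph),-1,1),c[1]]
lin(tcp(2.1,lead=-.03),rate=.2)
for ph in [2.1,1.9,1.75,1.6,1.45,1.3,1.15,1.0,.85,.7,.55,.4,.25,.12,0.]:
    lin(tcp(ph),rate=.08); f=F()-F0
    print(ph,f.round(1),here().round(4),round(manip.state()["clock"],2))
    if np.linalg.norm(f)>15: print("stop"); break
im,_,_,_=cam("side"); cv2.imwrite("pics/s3.png",cv2.resize(im[200:350,160:310],(600,600)))
E
python3 hasp.py
```

```text
0.017900043221182858
2.1 [-0.3 -0.6 -0.2] [-0.0004 -0.1157  0.1961] 18.64
1.9 [ 0.5 -1.  -0.1] [-0.0002 -0.1216  0.189 ] 18.91
1.75 [-0.7  0.3 -0.4] [-0.0003 -0.1291  0.1828] 19.18
1.6 [-0.7 -0.1 -0.1] [-0.0003 -0.1355  0.1761] 19.44
1.45 [-0.2  0.   0.3] [-0.0004 -0.141   0.1692] 19.7
1.3 [-1.   0.3  0.6] [-0.0004 -0.1453  0.1622] 19.95
1.15 [-0.6 -0.4  0.4] [-0.0003 -0.1461  0.1554] 20.2
1.0 [-1.   0.7  0.3] [-0.0003 -0.144   0.1487] 20.45
0.85 [-1.1 -0.4  0.9] [-0.0003 -0.1412  0.1425] 20.7
0.7 [ 0.2  0.6 -0.2] [-0.0003 -0.1374  0.1367] 20.95
0.55 [-0.5 -1.4  0.5] [-0.0002 -0.1329  0.1315] 21.2
0.4 [-0.8 -0.1  1.3] [-0.0002 -0.1276  0.1271] 21.45
0.25 [-0.7 -0.5  0.4] [-0.0002 -0.1217  0.1236] 21.7
0.12 [-0.3 -0.1  0.1] [-1.000e-04 -1.163e-01  1.213e-01] 21.95
0.0 [-0.3 -4.4  0.6] [ 0.0002 -0.1122  0.1204] 22.2
```

View pics/s3.png

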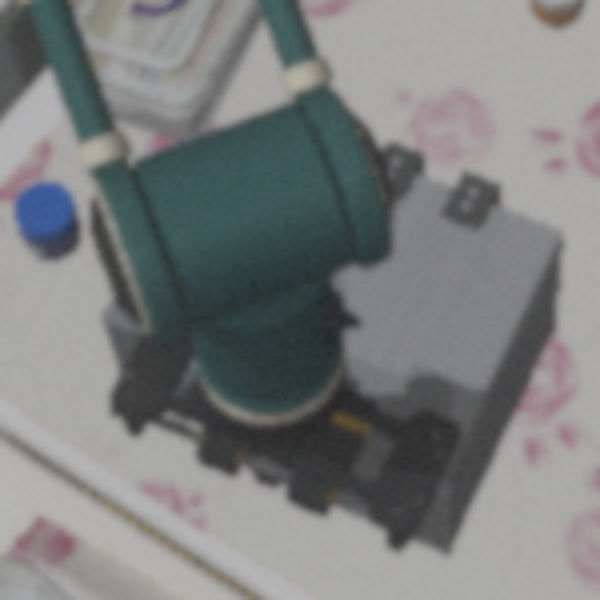

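The gripper hides the hasp here, but a 4 N push back at the flat position fits it lying against the kiln. I'll press a little more, back away and check.

```bash
cat > h2.py <<'E'
from h import *
p=here(); f0=np.array([0,0,0.])
for dy in (.001,.002,.003,.004):
    lin([0,-.1115+dy,.12],rate=.03); f=F(); print(f.round(1),here()[1].round(4))
    if f[1]<-9: break
manip.dwell(.3)
lin([0,-.14,.13],rate=.12); lin([0,-.14,.27],rate=.25)
manip.move_pose(W([-.124,-.055,.27]),rot(np.pi/2)); manip.set_gripper(0.)
im,P,_,_=cam("side"); cv2.imwrite("pics/s4.png",cv2.resize(im[200:350,160:310],(600,600)))
L=Rk.inv().apply(P.reshape(-1,3)-[kx,ky,0]); h=L[(abs(L[:,0])<.015)&(L[:,1]<-.085)&(L[:,1]>-.175)&(L[:,2]>.09)&(L[:,2]<.25)]
for z in np.arange(.096,.17,.008):
    q=h[abs(h[:,2]-z)<.004]
    if len(q): print(round(z,3),len(q),np.percentile(q[:,1],[5,50,95]).round(3))
print(manip.state()["clock"])
E
python3 h2.py
```

```text
[ 1.2 -6.8 -0.1] -0.1121
[ 0.5 -8.8 -1.5] -0.1121
[ -0.6 -11.1  -3.1] -0.1121
0.096 1 [-0.103 -0.103 -0.103]
0.104 17 [-0.105 -0.102 -0.1  ]
0.112 13 [-0.102 -0.101 -0.096]
0.12 20 [-0.11  -0.101 -0.097]
0.128 16 [-0.116 -0.102 -0.097]
0.136 23 [-0.114 -0.102 -0.09 ]
0.144 34 [-0.102 -0.1   -0.094]
0.152 42 [-0.101 -0.095 -0.091]
0.16 3 [-0.093 -0.092 -0.086]
0.168 42 [-0.095 -0.092 -0.087]
25.5583
```

View pics/s4.png

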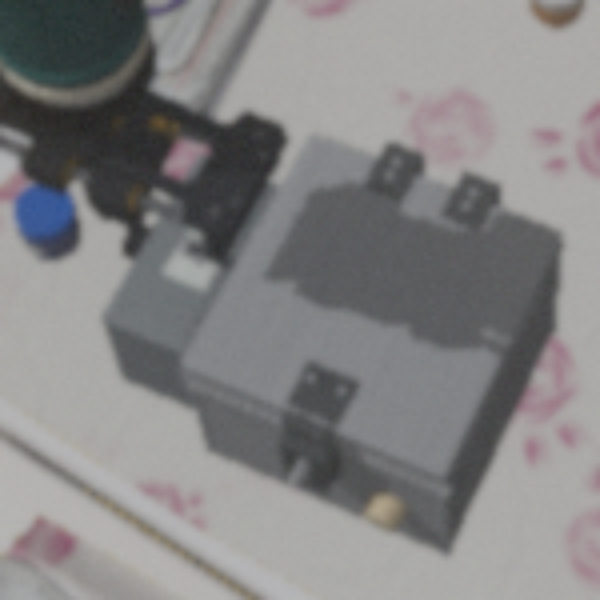

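The hasp hangs vertical over the staple at (308,455): y ≈ -0.102 all the way down, so it is flat. Now the toggle.

```bash
cat > tog.py <<'E'
from h import *
manip.dwell(.1); F0=F()
lin([-.126,-.05,.143],rate=.2)
print((F()-F0).round(1))
for y in list(np.arange(-.035,-.012,.005))+list(np.arange(-.01,.012,.002)):
    lin([-.126,y,.143],rate=.06); f=F()-F0; print(round(y,3),f.round(1),here()[1].round(4))
    if f[1]<-6: break
manip.dwell(.2)
lin([-.126,-.04,.143],rate=.12); lin([-.126,-.06,.27],rate=.25)
manip.move_pose(W([-.15,-.25,.35]),rot(np.pi/2))
for n in("scene","side"):
    im,P,_,_=cam(n); cv2.imwrite(f"pics/{n}5.png",cv2.resize(im[150:320,130:330],(800,680))[:600])
    L=Rk.inv().apply(P.reshape(-1,3)-[kx,ky,0])
    t=L[(L[:,2]>.128)&(L[:,2]<.17)&(abs(L[:,0]+.124)<.02)&(abs(L[:,1])<.04)]; print("toggle",len(t),t.mean(0),t[t[:,2]>.145].mean(0))
    m=(abs(L[:,0])<.08)&(abs(L[:,1])<.08)&(L[:,2]>.14)&(L[:,2]<.19); print(np.linalg.lstsq(np.c_[L[m][:,:2],np.ones(m.sum())],L[m][:,2],rcond=None)[0])
print(manip.state()["clock"])
E
python3 tog.py
```

```text
[0.6 0.7 0.2]
-0.035 [0.1 0.6 0.1] -0.0348
-0.03 [0.4 2.6 0.1] -0.0298
-0.025 [1.2 0.7 0.7] -0.0249
-0.02 [ 0.1  0.2 -0.2] -0.0197
-0.015 [-0.2  1.1  0.4] -0.0145
-0.01 [0.5 0.3 0.3] -0.0096
-0.008 [-0.1  0.5  0.4] -0.0079
-0.006 [ 0.5  1.2 -0.5] -0.0059
-0.004 [ 0.1 -3.8 -1.6] -0.005
-0.002 [-0.4 -8.6 -3.3] -0.0045
toggle 51 [-0.12182558  0.00561707  0.14230538] [-0.12171065  0.01050941  0.15197498]
[-0.00071713  0.0017108   0.16576193]
toggle 53 [-0.12299119  0.00407582  0.14041903] [-0.12269491  0.009916    0.15327262]
[0.00021753 0.00288882 0.16648902]
31.3667
```

View pics/scene5.png

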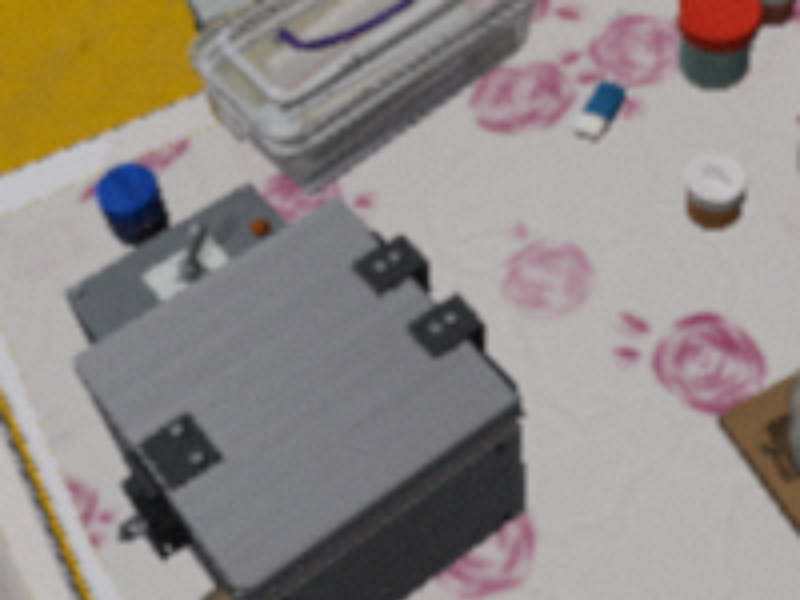

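The toggle now leans left at (200,245), the lid is shut and the hasp is down. I'll compare the lever's lean with its starting lean, measured the same way.

```bash
python3 - <<'E'
from h import *
for n in("scene","side"):
    for P in (np.load(n+"0.npy"),cam(n)[1]):
        L=Rk.inv().apply(P.reshape(-1,3)-[kx,ky,0])
        t=L[(L[:,2]>.132)&(L[:,2]<.17)&(abs(L[:,0]+.124)<.02)&(abs(L[:,1])<.04)]
        print(n,len(t),[ (np.median(t[(t[:,2]>a)&(t[:,2]<=a+.008)][:,1]).round(4)) for a in(.132,.14,.148)],t[:,2].max().round(3),np.percentile(t[:,1],[3,97]).round(4))
E
```

```text
scene 33 [np.float64(-0.0056), np.float64(-0.0092), np.float64(-0.0135)] 0.158 [-0.0172 -0.0034]
scene 39 [np.float64(0.0027), np.float64(0.0065), np.float64(0.0106)] 0.156 [-0.0009  0.0151]
side 23 [np.float64(-0.0032), np.float64(-0.0079), np.float64(-0.013)] 0.159 [-0.0175 -0.0014]
side 34 [np.float64(0.0011), np.float64(0.0068), np.float64(0.0109)] 0.16 [-0.006   0.0148]
```

The lever leans as far left as it leaned right at the start, with the same slopes and a constant 1 mm offset, so it is fully on.

```bash
python3 -c "
from h import *
print(order.close_job(), manip.state()['clock'])"
```

```text
the job is handed in; nothing more can be done
the job is handed in; nothing more can be done
```

The kiln lid is fully shut, the hasp lies flat over its staple and the toggle is on; I handed the job in at about 31 s of the allowed 61 s, but the hand-in returned no verdict.

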